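# Push one test-bay tray home, then hook out the other

## Task

Two test bays stand on the repair bench, each with a circuit board on a sliding tray. First push the tray with the relay board fully home by its front; then hook a fingertip behind the lip of the tray with the finned heat sink and draw it out to its stop for probing. Do not pinch that lip (keep off its outer face), do not touch the boards or move the loose things on the bench, and leave the relay tray home.

Things in the scene. Friction and masses are not known exactly. Their poses are not given: they have to be found in the camera images.
- sink_bay: The test bay (aluminium rails on a dark steel base) whose tray carries the finned heat sink. Fixed. Origin: middle of the front end of the rails, at bench level; x runs along the rails to the back (the tray slides out to -x), z up. 160 mm wide, 210 mm long; rails 46 mm high, connector wall at the back 72 mm high.
- relay_bay: The other test bay, alike, whose tray carries the relay board. Fixed. Origin: middle of the front end of the rails, at bench level; x runs along the rails to the back (the tray slides out to -x), z up. 160 mm wide, 210 mm long; rails 46 mm high, connector wall at the back 72 mm high.
- sink_tray (a joint): How far the heat-sink tray is drawn out, m: 0 home, 0.12 at the stop; starts nearly home (0 to 0.015). It slides along its bay's -x with about 2.5 N friction (plus 8 N per m/s) and stays where it is left.
- relay_tray (a joint): How far the relay tray is drawn out, m: 0 home, 0.12 at the stop; starts partly or wholly out (0.06 to 0.12). Slides like the other.
- sink_lip_top (a point): Middle of the top edge, 66 mm above the bench, of the inner (bay-side) face of the heat-sink tray's lip, an upright sheet 126 mm wide and 8 mm thick (outer half 4 mm lower). Moves with the tray; 62 mm in front of the bay's origin when home. Behind it is a finger pocket, open at both ends: bare tray floor 29 mm above the bench, 70 mm long back to the circuit board.
- relay_face_top (a point): Middle of the top edge of the outer (front) face of the relay tray, 62 mm above the bench; moves with the tray (70 mm in front of the bay's origin when home). The flat upright face, 126 mm wide, reaches from 24 to 62 mm above the bench: push here.
- sink_face_top (a point): Middle of the top edge of the outer (front) face of that lip, 62 mm above the bench, 8 mm in front of the inner face. The outer face is 126 mm wide and reaches down to 24 mm above the bench. Not to be touched.
- sink_board (a point): Middle of the top surface, 38 mm above the bench, of the green circuit board (165 mm along the slide x 112 mm) on the heat-sink tray, with a finned aluminium heat sink 76 x 84 mm whose fin tops are 72 mm above the bench; moves with the tray. Not to be touched.
- relay_board (a point): The same point of the circuit board on the relay tray, with four black relay blocks in a row and three round capacitors (tops up to 60 mm above the bench); moves with the tray. Not to be touched.
- jar: Small amber jar, 44 mm across, 65 mm high, standing loose between the trays; origin under its middle. Leave alone.
- screwdriver: Loose screwdriver lying on the left of the bench (+y), about 0.2 m long; origin at its underside. Leave alone.
- meter: Loose white multimeter 170 x 85 x 50 mm lying on the right of the bench (-y); origin under its middle. Leave alone.

How it is judged (in metres and radians):
On the way, in this order (a step that is already met when the one before it is completed fails the run):
1. the relay tray is pushed fully home, the heat-sink tray still in (value of joint relay_tray below 0.006 m and value of joint sink_tray below 0.03 m), for 0.2 s.
2. a finger behind the heat-sink tray's lip is drawing it out (contact force between the fingers and sink_tray_c1 above 0.5 N and value of joint sink_tray above 0.04 m).
3. the heat-sink tray is out at its stop (value of joint sink_tray above 0.112 m), for 0.2 s.
At the end, for the whole second after the job is handed in: The relay tray is home (within 6 mm), the heat-sink tray is drawn out to its stop (within 8 mm of 120 mm), and both are at rest (value of joint relay_tray below 0.006 m and value of joint sink_tray above 0.112 m and velocity of joint relay_tray between -0.01 and 0.01 m/s and velocity of joint sink_tray between -0.01 and 0.01 m/s); the robot touches nothing.
It fails at once if the outer face of the heat-sink tray's lip is touched (over 3 N): pinched instead of hooked (contact force between any of the fingers, the arm and sink_tray_c2 above 3 N).
It fails at once if a circuit board or what stands on it is touched (over 2 N) (contact force between any of the fingers, the arm and sink_tray_c3 above 2 N or contact force between any of the fingers, the arm and sink_tray_c4 above 2 N or contact force between any of the fingers, the arm and relay_tray_c3 above 2 N or contact force between any of the fingers, the arm and relay_tray_c4 above 2 N or contact force between any of the fingers, the arm and relay_tray_c5 above 2 N or contact force between any of the fingers, the arm and relay_tray_c6 above 2 N or contact force between any of the fingers, the arm and relay_tray_c7 above 2 N or contact force between any of the fingers, the arm and relay_tray_c8 above 2 N or contact force between any of the fingers, the arm and relay_tray_c9 above 2 N or contact force between any of the fingers, the arm and relay_tray_c10 above 2 N).
It fails at once if a loose thing on the bench is moved by more than 20 mm, or lifted (distance of any of jar, screwdriver, meter from where it was at the start of the episode above 0.02 m).
It also fails if it takes over 48 s, if anything falls off the work surface, if the arm or the gripper's body presses on something with over 40 N, if the wrist force passes 120 N, or if a joint passes its speed limit or range.

## Robot

A 6-joint arm with a two-finger parallel gripper is mounted at the origin on the work surface. World frame = base frame: x ahead of the robot, y to its left, z up, the work surface at z = 0. Lengths are in mm, angles in rad, forces in N, time in s.
With the tool pointing down it reaches from about 350 to 975 mm from the base axis. Payload 7.1 kg.
Tool frame: the origin (TCP) lies between the finger pads; the fingertips stand 8 mm ahead of it and the grasp point (between the pads) lies 11 mm behind it (ctrl.tips_ahead is the distance from the TCP to the fingertips, in mm); y points along the fingers, z is the direction in which the jaws open and shut, and the axes are right-handed (so a half turn about y gives the same grasp; the last joint's range is limited). The gripper opens to 88 mm and grips with 3 to 60 N. Pads are 20 mm wide; open, the fingers measure 115 mm over their backs; the gripper's body (75 mm by 178 mm) begins 61 mm behind the grasp point.
Start: joints at [1.228, 0.423, 1.63, -0, 1.089, -0.019], TCP at [198.825, 592.514, 230.675] pointing down, gripper open.
Joint ranges: [-3, 3], [-0.9, 2.11], [0.09, 2.58], [-1.31, 4.45], [0.11, 2.69], [-2.54, 2.54]. Speed limits (rad/s): [2.39, 2.39, 3.01, 3.14, 3.14, 3.14].

## Interface

Orientations are given as a rotation vector (axis times angle).
In Python, from workcell import ctrl gives the robot as it stands.
- The arm moves only by the shell command python3 -m creep 'ROWS'. ROWS is JSON, a list of rows, each an object of numbers: "tx", "ty", "tz": the shift along the world's x, y, z in mm; "rx", "ry", "rz": the turn, a rotation vector about the world's x, y, z in rad; "fingers": the closure in counts, from 0 (fully open) to 255 (shut). A call has 1 to 10 rows; each row is the pose to reach, as a shift and turn from the pose commanded when the call began; what a row does not reach only later rows make up. A row lasts 1/8 s, in which the tool goes at most 62.5 mm and 10.7 degrees, less where a joint would pass 70% of its speed; a pose out of reach is approached as far as the arm can. A call with a gripper value outside its range is refused whole. The fingers move at their own pace and stop on an object; the grip force is fixed at half the most. Time passes only in rows, so rows that repeat a pose let the fingers close. It gives the time, the measured TCP pose, the force and the opening at its end, in the units of the state.
- ctrl.get_obs(): the state, without advancing time (a new reading comes with each control period).
- ctrl.get_image(name): name is "side" or "top" or "wrist"; returns a dict with "pixels" (480x640x3 uint8, blue, green, red), "intrinsics" (3x3 intrinsics, pixels), "rvec" (rotation vector, rad) and "tvec" (3), from world to camera coordinates, as OpenCV has them. Camera axes: x right, y down, z forward; pixel columns grow to the right and rows downward; lengths in mm; the calibration is good to about 2 mm. A picture is of the moment at which its call begins. There is no depth.
- ctrl.close_job(): hands the job in, once; it reports no verdict.
The state is a dict: "t": time; "qpos": joint angles; "qvel": joint speeds; "joint_torque": joint torques, N m; "ee_pos": TCP position; "orientation": TCP orientation; "ft_force": force on the tool from outside, world axes, zero at the start; "moment": the same for the moment, N m; "width": finger opening in mm.
Only numpy, scipy, OpenCV 4.12 (cv2) and the standard library are available. Lean on these libraries where they do the work, as an engineer would, in place of code of your own. Each camera call takes 0.05 s, during which the arm holds its last target.

## Working session

There is one attempt and no reset: what is moved stays moved. The work goes in short steps, Python scripts to look and compute and a shell command to move; the robot and the scene stay as the last step left them, time stands still between calls to the robot, and variables do not carry over. Pictures are saved under pics/ and viewed, and the job is handed in when it is done.

```bash
ls; mkdir -p pics; python3 - <<'E'
from workcell import ctrl
import cv2
o=ctrl.get_obs(); print(o)
for n in ("top","side","wrist"):
    im=ctrl.get_image(n); cv2.imwrite(f"pics/{n}0.png",im["pixels"]); print(n,im["intrinsics"],im["rvec"],im["tvec"])
E
```

```text
pics
{'t': 0.0, 'qpos': array([ 1.22801880e+00,  4.23847585e-01,  1.63065408e+00, -2.17800181e-05,
        1.08858262e+00, -1.90027692e-02]), 'qvel': array([ 0.00018539, -0.00133985, -0.00088107,  0.00022365,  0.00097027,
       -0.00098978]), 'joint_torque': array([ 7.85415978e-04, -5.44630337e+01, -2.73665982e+01,  6.44958182e-02,
        2.26736104e-02, -1.12489513e-04]), 'ee_pos': array([198.64967538, 592.0404671 , 229.91158053]), 'orientation': array([-1.55729486,  0.25433123, -0.25393802]), 'ft_force': array([ 0.29889007,  0.02775931, -0.885553  ]), 'moment': array([0.02130077, 0.01480498, 0.04796642]), 'width': 87.41068856376519}
top [[488.31292736   0.         332.52588802]
 [  0.         488.31292736 240.1945409 ]
 [  0.           0.           1.        ]] [ 2.19731069 -2.15237327  0.11527793] [ -14.80752009  613.20653567 1038.47090499]
side [[438.59574472   0.         317.68038611]
 [  0.         438.59574472 238.74460209]
 [  0.           0.           1.        ]] [ 0.54100944 -2.76675697  1.04961831] [ 560.2157856   234.46354228 1023.94432708]
wrist [[415.5399928    0.         316.00402193]
 [  0.         415.5399928  240.63608285]
 [  0.           0.           1.        ]] [-2.36944134 -1.70667921 -0.22019657] [-624.08024571  -33.03185808  390.1869482 ]
```

View pics/top0.png

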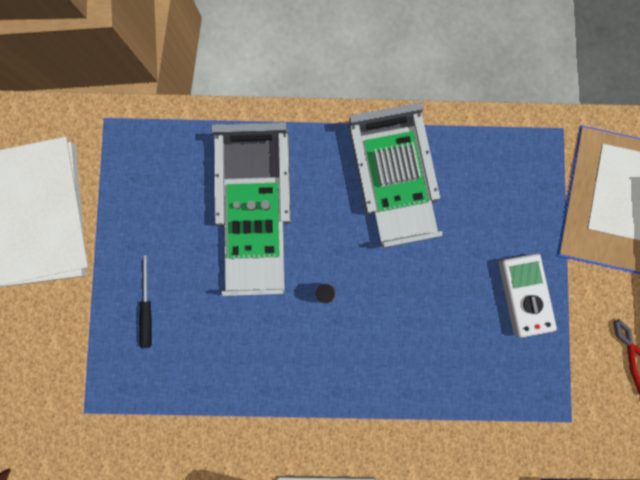

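View pics/side0.png

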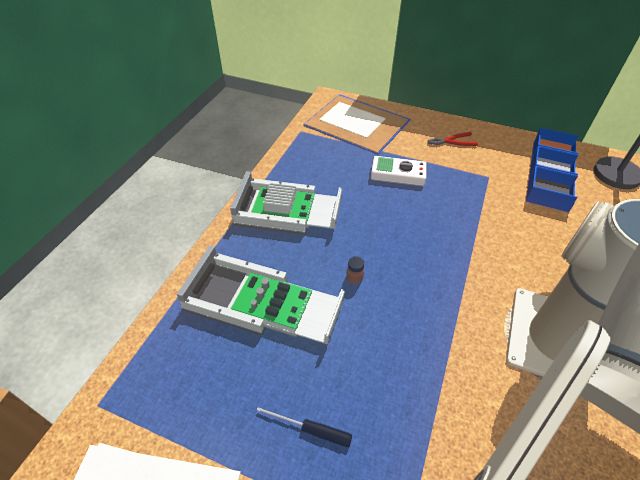

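View pics/wrist0.png

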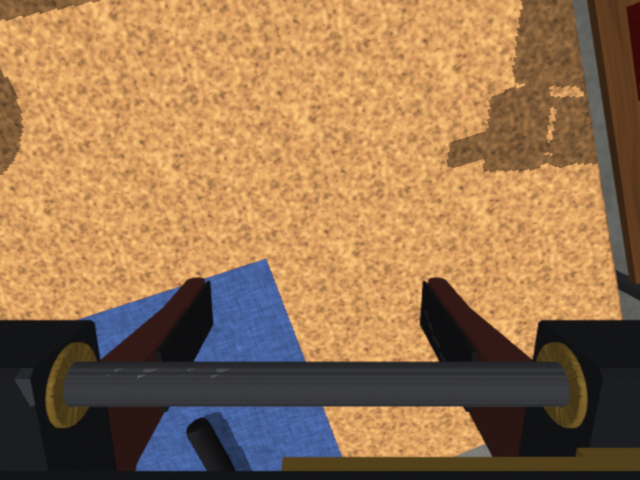

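The top view shows the relay tray on the left, with its front lip at about (223–284, 292). The sink tray lip runs from about (384,243) to (441,234), the jar is at (325,293) and the meter at (527,295). I'll zoom in on both views to measure.

```bash
python3 - <<'E'
import cv2,numpy as np
a=cv2.imread("pics/top0.png"); b=cv2.imread("pics/side0.png")
cv2.imwrite("pics/t_relay.png",cv2.resize(a[200:310,200:350],None,fx=5,fy=5,interpolation=2))
cv2.imwrite("pics/t_sink.png",cv2.resize(a[100:260,340:450],None,fx=3.7,fy=3.7,interpolation=2))
cv2.imwrite("pics/s.png",cv2.resize(b[160:350,170:380],None,fx=3.1,fy=3.1,interpolation=2))
E
```

```text
(no output)
```

View pics/t_relay.png

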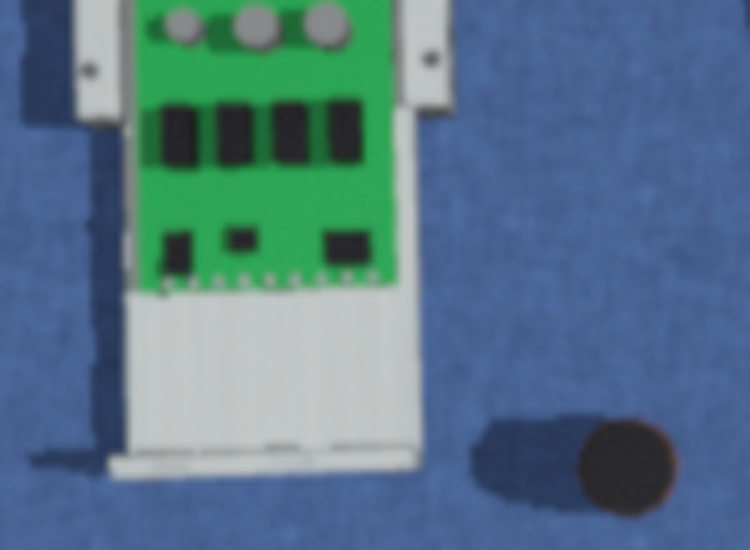

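View pics/t_sink.png

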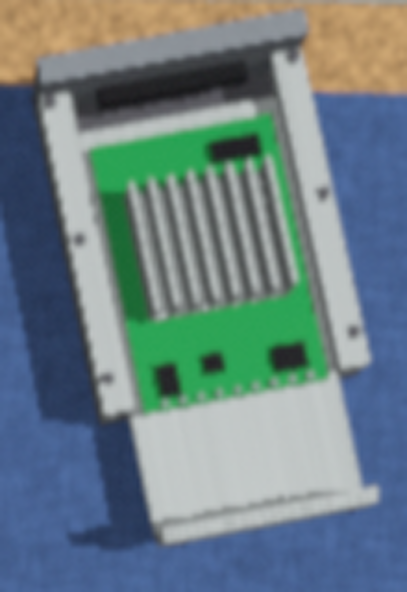

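View pics/s.png

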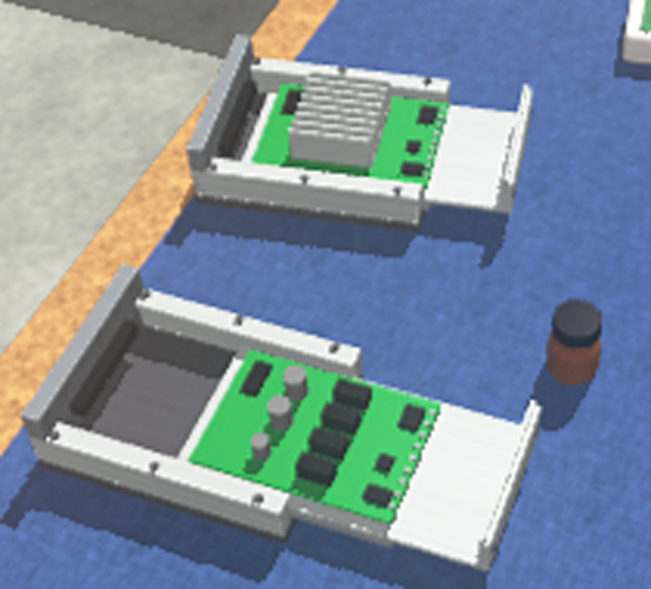

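```bash
cat > h.py <<'E'
import cv2,numpy as np
from workcell import ctrl
def cam(n):
    im=ctrl.get_image(n); R=cv2.Rodrigues(np.array(im["rvec"]))[0]; return im["pixels"],np.array(im["intrinsics"]),R,np.array(im["tvec"]).ravel()
def ray(c,p):
    _,K,R,t=c; d=R.T@np.linalg.inv(K)@np.array([p[0],p[1],1.]); return -R.T@t,d
def onz(c,p,z):
    o,d=ray(c,p); return o+d*(z-o[2])/d[2]
def tri(c1,p1,c2,p2):
    P=[c[1]@np.c_[c[2],c[3]] for c in(c1,c2)]
    X=cv2.triangulatePoints(P[0],P[1],np.array(p1,float).reshape(2,1),np.array(p2,float).reshape(2,1)); return (X[:3]/X[3]).ravel()
def proj(c,X):
    x=c[1]@(c[2]@np.array(X,float)+c[3]); return x[:2]/x[2]
E
python3 - <<'E'
from h import *
np.set_printoptions(precision=1,suppress=True)
T=cam("top");S=cam("side")
f=lambda p,s,o:((p[0]+.5)/s-.5+o[0],(p[1]+.5)/s-.5+o[1])
tr=lambda x,y:f((x,y),5,(200,200)); ts=lambda x,y:f((x,y),3.7,(340,100)); ss=lambda x,y:f((x,y),3.1,(170,160))
print("relay outer@62",onz(T,tr(109,479),62),onz(T,tr(419,467),62))
print("relay inner@66",onz(T,tr(108,460),66),onz(T,tr(418,447),66))
print("sink outer@62",onz(T,ts(162,545),62),onz(T,ts(378,500),62))
print("sink inner@66",onz(T,ts(157,527),66),onz(T,ts(374,487),66))
print("tri relay R",tri(T,tr(418,449),S,ss(537,403)))
print("tri sink R",tri(T,ts(374,488),S,ss(527,87)))
# rails outer front ends @46
print("relay rails", onz(T,tr(76,120),46),onz(T,tr(452,108),46))
print("sink rails", onz(T,ts(102,415),46),onz(T,ts(371,363),46))
print("sink back wall top@72 front L,R", onz(T,ts(42,95),72),onz(T,ts(310,40),72))
print("board front edge sink@38",onz(T,ts(140,412),38),onz(T,ts(330,375),38))
print("jar top@65",tri(T,tr(628,467),S,ss(578,322)),onz(T,tr(628,467),65))
# check: lip corners expected projected in both views
a=T[0]
for z in (24,29,62,66): print(z,proj(S,[*onz(T,ts(378,500),62)[:2],z]),proj(S,[*onz(T,tr(419,467),62)[:2],z]))
E
```

```text
relay outer@62 [489.1 228.5  62. ] [496.8  98.9  62. ]
relay inner@66 [497.1 228.4  66. ] [505.1  99.2  66. ]
sink outer@62 [ 598.2 -110.2   62. ] [ 626.8 -234.3   62. ]
sink inner@66 [ 608.1 -106.8   66. ] [ 633.8 -231.1   66. ]
tri relay R [502.4  99.2  60.9]
tri sink R [ 631.7 -231.5   65.8]
relay rails [642.4 252.7  46. ] [651.1  90.7  46. ]
sink rails [675.3 -76.   46. ] [ 709.7 -234.    46. ]
sink back wall top@72 front L,R [858.5 -36.5  72. ] [ 895.2 -192.6   72. ]
board front edge sink@38 [678.8 -99.   38. ] [ 703.4 -211.5   38. ]
jar top@65 [497.7  11.   59.5] [498.5  11.2  65. ]
24 [340.4 198. ] [343.5 298.9]
29 [340.4 196.8] [343.6 297.8]
62 [340.9 188.5] [344.2 290. ]
66 [341.  187.4] [344.3 289. ]
```

```bash
python3 - <<'E'
from h import *
np.set_printoptions(precision=3,suppress=True)
o=ctrl.get_obs();R=cv2.Rodrigues(o["orientation"])[0];print(R, o["t"],ctrl.tips_ahead)
y=.056; u=np.array([np.cos(y),np.sin(y)]);n=np.array([-u[1],u[0]])
F=np.array([493,163.7]); print("start push (60 off)",F-60*u, "end", np.array([646.8,171.7])-70*u)
z=R[:2,2]; print("z axis yaw",np.arctan2(z[1],z[0]))
E
```

```text
[[ 0.948 -0.     0.318]
 [-0.318 -0.001  0.948]
 [ 0.    -1.    -0.001]] 0.25 8.0
start push (60 off) [433.094 160.342] end [576.91  167.782]
z axis yaw 1.247005305187043
```

```bash
python3 -m creep '[{"tx":23,"ty":-43,"rz":0.04,"fingers":255},{"tx":46,"ty":-86,"rz":0.08,"fingers":255},{"tx":69,"ty":-130,"rz":0.12,"fingers":255},{"tx":92,"ty":-173,"rz":0.16,"fingers":255},{"tx":115,"ty":-216,"rz":0.2,"fingers":255},{"tx":138,"ty":-260,"rz":0.24,"fingers":255},{"tx":161,"ty":-303,"rz":0.28,"fingers":255},{"tx":184,"ty":-346,"rz":0.32,"fingers":255},{"tx":207,"ty":-390,"rz":0.36,"fingers":255},{"tx":229,"ty":-432,"rz":0.38,"fingers":255}]'
python3 -m creep '[{"tx":0,"tz":0,"fingers":255},{"tz":-30,"fingers":255},{"tz":-60,"fingers":255},{"tz":-90,"fingers":255},{"tz":-120,"fingers":255},{"tz":-150,"fingers":255},{"tz":-170,"fingers":255},{"tz":-181,"fingers":255},{"tz":-181,"fingers":255},{"tz":-181,"fingers":255}]'
python3 - <<'E'
from h import *
for n in("top","side","wrist"): cv2.imwrite(f"pics/{n}1.png",cam(n)[0])
o=ctrl.get_obs();R=cv2.Rodrigues(o["orientation"])[0];print(R.round(3),o["ee_pos"],o["qpos"])
E
```

```text
[[ 0.948 -0.     0.318]
 [-0.318 -0.     0.948]
 [-0.    -1.    -0.   ]] [198.81904457 592.44503266 230.55696019] [ 1.22797211e+00  4.23230741e-01  1.62999250e+00 -7.10268763e-07
  1.08860669e+00 -1.90060654e-02]schema error: expected keys tx, ty, tz, rx, ry, rz, fingers
schema error: expected keys tx, ty, tz, rx, ry, rz, fingers
```

All keys are required in each row.

```bash
python3 -m creep '[{"tx":23,"ty":-43,"tz":0,"rx":0,"ry":0,"rz":0.04,"fingers":255},{"tx":46,"ty":-86,"tz":0,"rx":0,"ry":0,"rz":0.08,"fingers":255},{"tx":69,"ty":-130,"tz":0,"rx":0,"ry":0,"rz":0.12,"fingers":255},{"tx":92,"ty":-173,"tz":0,"rx":0,"ry":0,"rz":0.16,"fingers":255},{"tx":115,"ty":-216,"tz":0,"rx":0,"ry":0,"rz":0.2,"fingers":255},{"tx":138,"ty":-260,"tz":0,"rx":0,"ry":0,"rz":0.24,"fingers":255},{"tx":161,"ty":-303,"tz":0,"rx":0,"ry":0,"rz":0.28,"fingers":255},{"tx":184,"ty":-346,"tz":0,"rx":0,"ry":0,"rz":0.32,"fingers":255},{"tx":207,"ty":-390,"tz":0,"rx":0,"ry":0,"rz":0.36,"fingers":255},{"tx":229,"ty":-432,"tz":0,"rx":0,"ry":0,"rz":0.38,"fingers":255}]'
python3 - <<'E'
from h import *
for n in("top","side","wrist"): cv2.imwrite(f"pics/{n}1.png",cam(n)[0])
o=ctrl.get_obs();R=cv2.Rodrigues(o["orientation"])[0];print(R.round(3),o["ee_pos"],o["qpos"])
E
```

```text
t: 1.65
ee_pos: [428.5, 159.0, 231.0]
orientation: [-1.57, -0.045, 0.044]
ft_force: [0.6, 0.3, 0.0]
width: 0.0
[[ 0.999  0.    -0.052]
 [ 0.052  0.     0.999]
 [ 0.    -1.     0.   ]] [428.61530565 159.00067657 230.83689581] [ 3.29172200e-01  1.73843529e-01  1.98793793e+00  3.94580397e-05
  9.79390674e-01 -1.29380396e+00]
```

View pics/wrist1.png

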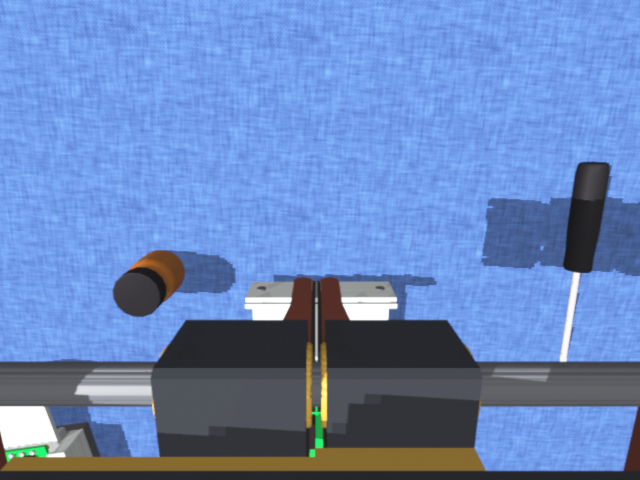

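```bash
python3 -m creep '[{"tx":0,"ty":0,"tz":-30,"rx":0,"ry":0,"rz":0,"fingers":255},{"tx":0,"ty":0,"tz":-60,"rx":0,"ry":0,"rz":0,"fingers":255},{"tx":0,"ty":0,"tz":-90,"rx":0,"ry":0,"rz":0,"fingers":255},{"tx":0,"ty":0,"tz":-120,"rx":0,"ry":0,"rz":0,"fingers":255},{"tx":0,"ty":0,"tz":-150,"rx":0,"ry":0,"rz":0,"fingers":255},{"tx":0,"ty":0,"tz":-170,"rx":0,"ry":0,"rz":0,"fingers":255},{"tx":0,"ty":0,"tz":-180,"rx":0,"ry":0,"rz":0,"fingers":255},{"tx":0,"ty":0,"tz":-180,"rx":0,"ry":0,"rz":0,"fingers":255}]'
python3 - <<'E'
from h import *
for n in("top","side","wrist"): cv2.imwrite(f"pics/{n}2.png",cam(n)[0])
E
```

```text
t: 2.8
ee_pos: [427.4, 161.0, 50.4]
orientation: [-1.571, -0.044, 0.045]
ft_force: [-0.4, -0.8, -0.6]
width: 0.6
```

View pics/side2.png

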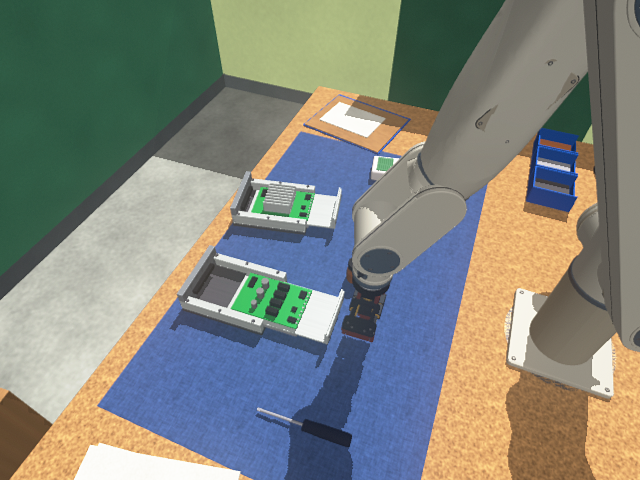

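View pics/wrist2.png

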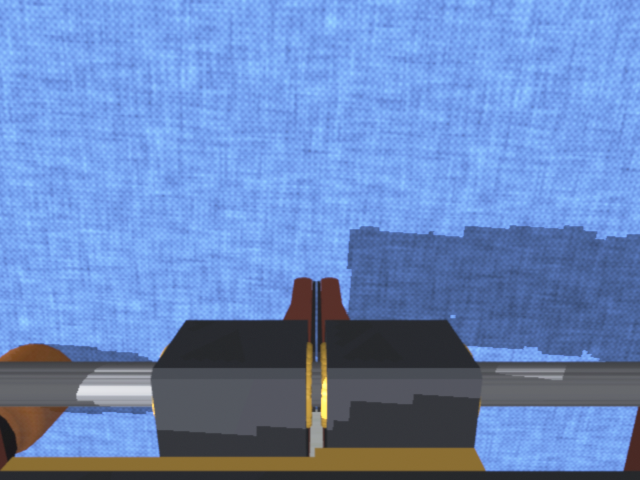

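Tool in front of the relay lip, clear of the jar. Pushing along the rails.

```bash
python3 -m creep '[{"tx":15,"ty":1,"tz":0,"rx":0,"ry":0,"rz":0,"fingers":255},{"tx":30,"ty":2,"tz":0,"rx":0,"ry":0,"rz":0,"fingers":255},{"tx":42,"ty":2,"tz":0,"rx":0,"ry":0,"rz":0,"fingers":255},{"tx":50,"ty":3,"tz":0,"rx":0,"ry":0,"rz":0,"fingers":255},{"tx":58,"ty":3,"tz":0,"rx":0,"ry":0,"rz":0,"fingers":255},{"tx":66,"ty":4,"tz":0,"rx":0,"ry":0,"rz":0,"fingers":255},{"tx":76,"ty":4,"tz":0,"rx":0,"ry":0,"rz":0,"fingers":255},{"tx":86,"ty":5,"tz":0,"rx":0,"ry":0,"rz":0,"fingers":255},{"tx":96,"ty":5,"tz":0,"rx":0,"ry":0,"rz":0,"fingers":255}]'
python3 - <<'E'
from h import *
cv2.imwrite("pics/top3.png",cam("top")[0]); cv2.imwrite("pics/side3.png",cam("side")[0][150:390,150:470].repeat(2,0).repeat(2,1))
E
```

```text
t: 4.08
ee_pos: [524.2, 165.7, 50.5]
orientation: [-1.57, -0.044, 0.045]
ft_force: [-2.8, 1.8, -1.8]
width: 0.6
```

View pics/side3.png

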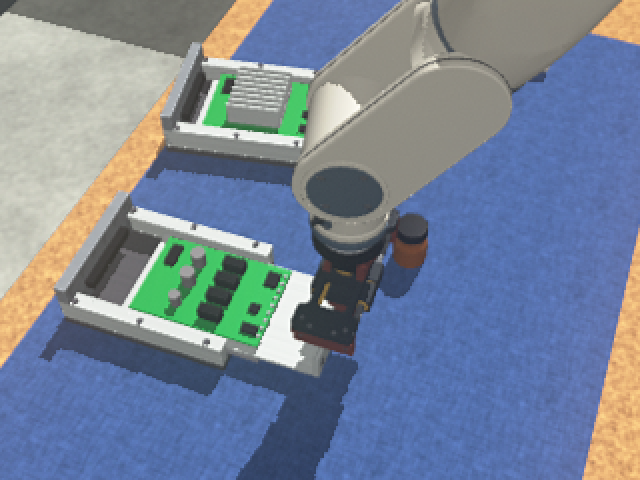

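The tray is moving in under about 2.8 N, and the jar is clear.

```bash
python3 -m creep '[{"tx":8,"ty":0,"tz":0,"rx":0,"ry":0,"rz":0,"fingers":255},{"tx":16,"ty":1,"tz":0,"rx":0,"ry":0,"rz":0,"fingers":255},{"tx":24,"ty":1,"tz":0,"rx":0,"ry":0,"rz":0,"fingers":255},{"tx":30,"ty":2,"tz":0,"rx":0,"ry":0,"rz":0,"fingers":255},{"tx":34,"ty":2,"tz":0,"rx":0,"ry":0,"rz":0,"fingers":255},{"tx":38,"ty":2,"tz":0,"rx":0,"ry":0,"rz":0,"fingers":255}]'
python3 -m creep '[{"tx":2,"ty":0,"tz":0,"rx":0,"ry":0,"rz":0,"fingers":255},{"tx":3,"ty":0,"tz":0,"rx":0,"ry":0,"rz":0,"fingers":255}]'
```

```text
t: 4.92
ee_pos: [562.1, 167.8, 50.7]
orientation: [-1.57, -0.044, 0.044]
ft_force: [-3.1, 1.4, 0.2]
width: 0.5
t: 5.18
ee_pos: [564.9, 167.7, 50.7]
orientation: [-1.57, -0.044, 0.044]
ft_force: [-2.2, 1.2, -0.8]
width: 0.9
```

```bash
python3 -m creep '[{"tx":1,"ty":0,"tz":0,"rx":0,"ry":0,"rz":0,"fingers":255},{"tx":2,"ty":0,"tz":0,"rx":0,"ry":0,"rz":0,"fingers":255},{"tx":3,"ty":0,"tz":0,"rx":0,"ry":0,"rz":0,"fingers":255}]'
python3 -m creep '[{"tx":1,"ty":0,"tz":0,"rx":0,"ry":0,"rz":0,"fingers":255},{"tx":2,"ty":0,"tz":0,"rx":0,"ry":0,"rz":0,"fingers":255}]'
```

```text
t: 5.55
ee_pos: [567.9, 167.5, 50.7]
orientation: [-1.57, -0.044, 0.044]
ft_force: [-3.5, 1.6, -0.1]
width: 0.7
t: 5.8
ee_pos: [568.2, 167.4, 50.6]
orientation: [-1.571, -0.041, 0.047]
ft_force: [-10.4, 2.8, 6.4]
width: 0.4
```

```bash
python3 -m creep '[{"tx":1,"ty":0,"tz":0,"rx":0,"ry":0,"rz":0,"fingers":255},{"tx":1,"ty":0,"tz":0,"rx":0,"ry":0,"rz":0,"fingers":255},{"tx":1,"ty":0,"tz":0,"rx":0,"ry":0,"rz":0,"fingers":255}]'
python3 -m creep '[{"tx":-10,"ty":0,"tz":0,"rx":0,"ry":0,"rz":0,"fingers":255},{"tx":-30,"ty":-1,"tz":0,"rx":0,"ry":0,"rz":0,"fingers":255},{"tx":-50,"ty":-3,"tz":0,"rx":0,"ry":0,"rz":0,"fingers":255},{"tx":-50,"ty":-3,"tz":40,"rx":0,"ry":0,"rz":0,"fingers":255},{"tx":-50,"ty":-3,"tz":80,"rx":0,"ry":0,"rz":0,"fingers":255},{"tx":-50,"ty":-3,"tz":120,"rx":0,"ry":0,"rz":0,"fingers":255},{"tx":-50,"ty":-3,"tz":120,"rx":0,"ry":0,"rz":0,"fingers":255}]'
python3 - <<'E'
from h import *
cv2.imwrite("pics/top4.png",cam("top")[0]); cv2.imwrite("pics/side4.png",cam("side")[0][150:390,150:470].repeat(2,0).repeat(2,1))
E
```

```text
t: 6.18
ee_pos: [568.2, 167.2, 50.5]
orientation: [-1.571, -0.04, 0.048]
ft_force: [-11.9, 2.4, 6.8]
width: 0.3
t: 7.05
ee_pos: [523.5, 165.0, 174.1]
orientation: [-1.569, -0.05, 0.038]
ft_force: [0.4, -0.0, 0.0]
width: 0.5
```

View pics/side4.png

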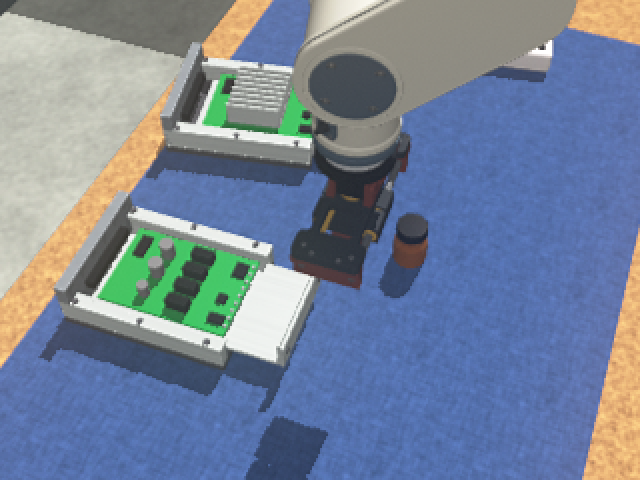

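View pics/top4.png

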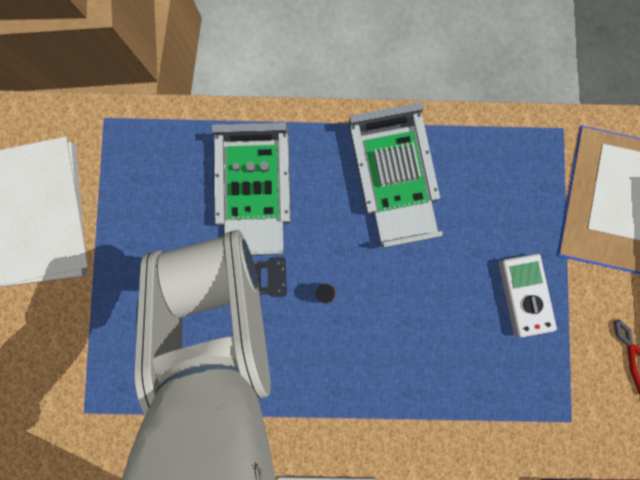

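Relay tray is home: the force rose to 12 N at the stop, the board is against the connector, and the jar has not moved. Next, above the sink pocket.

```bash
python3 -m creep '[{"tx":16,"ty":-40,"tz":0,"rx":0,"ry":0,"rz":0.02,"fingers":255},{"tx":32,"ty":-81,"tz":0,"rx":0,"ry":0,"rz":0.04,"fingers":255},{"tx":48,"ty":-122,"tz":0,"rx":0,"ry":0,"rz":0.06,"fingers":255},{"tx":64,"ty":-163,"tz":0,"rx":0,"ry":0,"rz":0.08,"fingers":255},{"tx":80,"ty":-204,"tz":0,"rx":0,"ry":0,"rz":0.1,"fingers":255},{"tx":96,"ty":-245,"tz":0,"rx":0,"ry":0,"rz":0.12,"fingers":255},{"tx":112,"ty":-286,"tz":0,"rx":0,"ry":0,"rz":0.14,"fingers":255},{"tx":129,"ty":-327,"tz":0,"rx":0,"ry":0,"rz":0.16,"fingers":255},{"tx":129,"ty":-327,"tz":0,"rx":0,"ry":0,"rz":0.16,"fingers":255},{"tx":129,"ty":-327,"tz":0,"rx":0,"ry":0,"rz":0.16,"fingers":255}]'
python3 - <<'E'
from h import *
for n in("top","side","wrist"): cv2.imwrite(f"pics/{n}5.png",cam(n)[0])
o=ctrl.get_obs();R=cv2.Rodrigues(o["orientation"])[0];print(R.round(3),o["ee_pos"],o["qpos"])
E
```

```text
t: 8.4
ee_pos: [648.6, -161.9, 168.8]
orientation: [-1.563, -0.167, 0.171]
ft_force: [-0.3, 0.6, -1.4]
width: 0.6
[[ 0.976 -0.001 -0.216]
 [ 0.216  0.     0.976]
 [-0.001 -1.     0.001]] [ 649.20509409 -161.17405726  170.09834489] [-2.61157488e-01  5.54117658e-01  1.56661641e+00  5.88773724e-05
  1.02216306e+00 -2.04938556e+00]
```

View pics/wrist5.png

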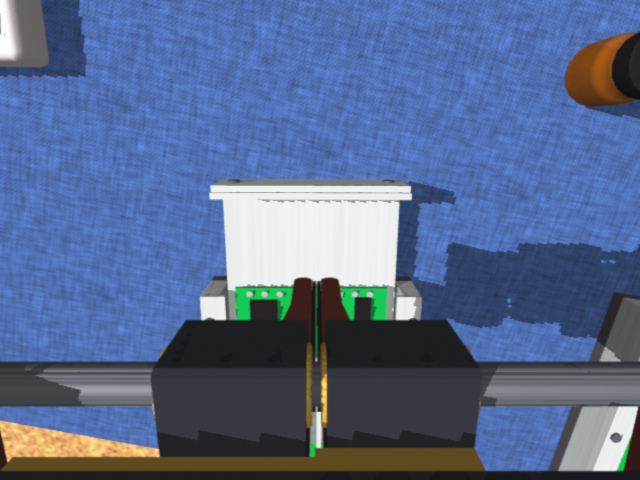

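View pics/side5.png

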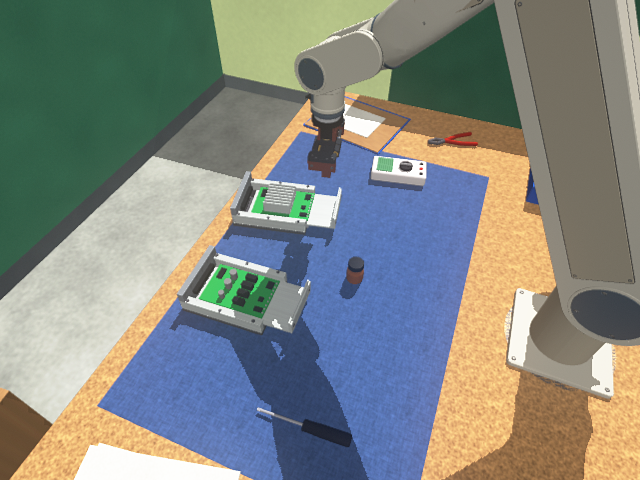

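The wrist view shows the finger centred on the sink lip, which spans columns 211–411 with its inner edge near row 198. The board's front edge is near row 287. I'll check those by ray casting.

```bash
python3 - <<'E'
from h import *
np.set_printoptions(precision=1,suppress=True)
W=cam("wrist"); cv2.imwrite("pics/w6.png",cv2.resize(W[0][160:320,190:430],None,fx=3.2,fy=3.2,interpolation=2))
o=ctrl.get_obs(); print(o["ee_pos"])
tcp=o["ee_pos"][:2];u=np.array([.976,.216]);n=np.array([-.216,.976])
for nm,p,z in[("lipL",(411,194),66),("lipR",(211,194),66),("lipLlow",(411,199),66),("lipRlow",(211,199),66),("brdL",(384,287),38),("brdR",(236,287),38)]:
    P=onz(W,p,z);d=P[:2]-tcp;print(nm,P,"along",d@u,"lat",d@n)
T=cam("top");t=lambda x,y:((x+.5)/3.7-.5+340,(y+.5)/3.7-.5+100)
print(tri(W,(211,198),T,t(374,487)),tri(W,(411,198),T,t(157,527)))
E
```

```text
[ 649.4 -161.2  170.4]
lipL [ 606.3 -110.4   66. ] along -31.066459333751204 lat 58.91078584552229
lipR [ 633.4 -232.1   66. ] along -30.974685426264227 lat -65.69953285594114
lipLlow [ 609.3 -109.5   66. ] along -27.92812855291853 lat 59.09618111531654
lipRlow [ 636.5 -231.6   66. ] along -27.834485773734613 lat -65.90081525609995
brdL [ 679.3 -103.8   38. ] along 41.54349271633858 lat 49.57533949695988
brdR [ 702.8 -209.7   38. ] along 41.65042306753071 lat -58.8928429181091
[ 631.2 -226.6   87.4] [ 609.2 -107.6   57.9]
```

View pics/w6.png

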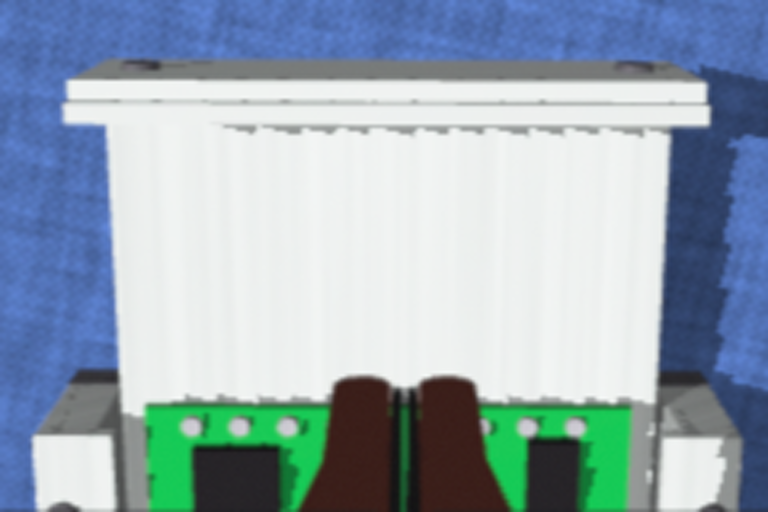

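The pocket checks out: the lip is 28 mm in front of the TCP and the board 41 mm behind it, about 70 mm in total. Descending.

```bash
python3 -m creep '[{"tx":-3,"ty":-2,"tz":-25,"rx":0,"ry":0,"rz":0,"fingers":255},{"tx":-3,"ty":-2,"tz":-50,"rx":0,"ry":0,"rz":0,"fingers":255},{"tx":-3,"ty":-2,"tz":-75,"rx":0,"ry":0,"rz":0,"fingers":255},{"tx":-3,"ty":-2,"tz":-95,"rx":0,"ry":0,"rz":0,"fingers":255},{"tx":-3,"ty":-2,"tz":-105,"rx":0,"ry":0,"rz":0,"fingers":255},{"tx":-3,"ty":-2,"tz":-115,"rx":0,"ry":0,"rz":0,"fingers":255},{"tx":-3,"ty":-2,"tz":-123,"rx":0,"ry":0,"rz":0,"fingers":255},{"tx":-3,"ty":-2,"tz":-123,"rx":0,"ry":0,"rz":0,"fingers":255}]'
python3 - <<'E'
from h import *
cv2.imwrite("pics/side7.png",cam("side")[0][130:290,200:420].repeat(3,0).repeat(3,1))
cv2.imwrite("pics/wrist7.png",cam("wrist")[0])
E
```

```text
t: 9.65
ee_pos: [646.6, -164.5, 47.3]
orientation: [-1.564, -0.169, 0.17]
ft_force: [0.7, -0.2, -0.2]
width: 0.5
```

View pics/side7.png

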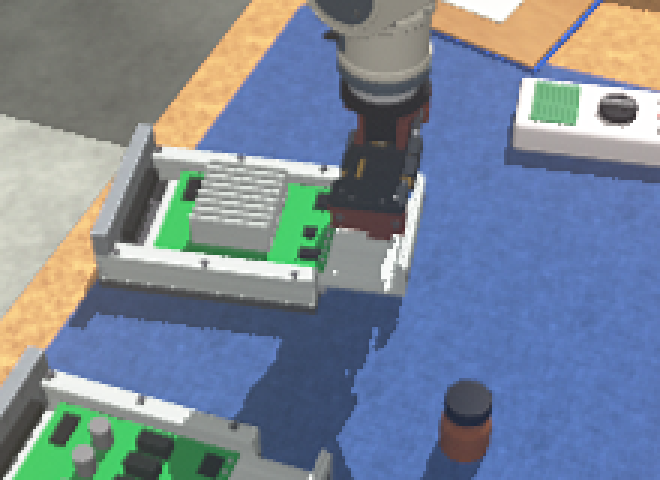

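View pics/wrist7.png

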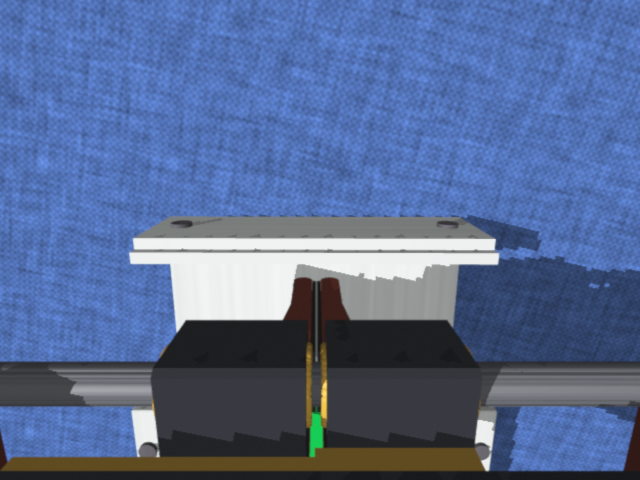

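The finger is in the pocket behind the lip with no force reading. Drawing out along -x of the bay.

```bash
python3 -m creep '[{"tx":-7,"ty":-2,"tz":0,"rx":0,"ry":0,"rz":0,"fingers":255},{"tx":-12,"ty":-3,"tz":0,"rx":0,"ry":0,"rz":0,"fingers":255},{"tx":-17,"ty":-4,"tz":0,"rx":0,"ry":0,"rz":0,"fingers":255},{"tx":-22,"ty":-5,"tz":0,"rx":0,"ry":0,"rz":0,"fingers":255},{"tx":-28,"ty":-6,"tz":0,"rx":0,"ry":0,"rz":0,"fingers":255},{"tx":-35,"ty":-8,"tz":0,"rx":0,"ry":0,"rz":0,"fingers":255},{"tx":-42,"ty":-9,"tz":0,"rx":0,"ry":0,"rz":0,"fingers":255},{"tx":-49,"ty":-11,"tz":0,"rx":0,"ry":0,"rz":0,"fingers":255},{"tx":-56,"ty":-12,"tz":0,"rx":0,"ry":0,"rz":0,"fingers":255}]'
python3 - <<'E'
from h import *
cv2.imwrite("pics/side8.png",cam("side")[0][130:290,200:420].repeat(3,0).repeat(3,1))
E
```

```text
t: 10.88
ee_pos: [590.6, -176.8, 47.8]
orientation: [-1.565, -0.17, 0.169]
ft_force: [3.5, -1.2, -0.4]
width: 0.5
```

View pics/side8.png

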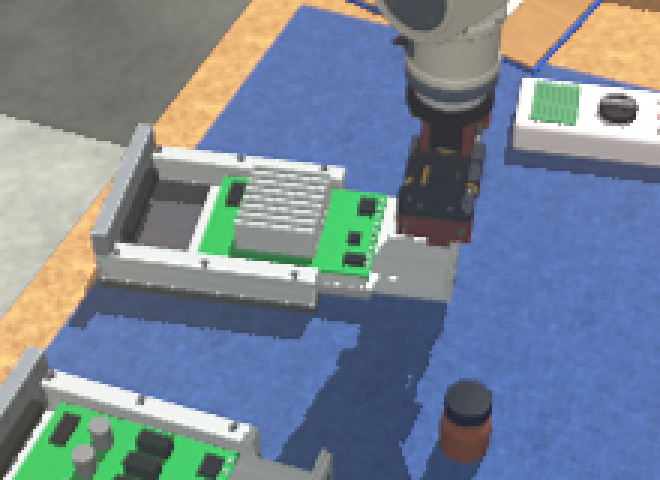

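```bash
python3 -m creep '[{"tx":-7,"ty":-2,"tz":0,"rx":0,"ry":0,"rz":0,"fingers":255},{"tx":-14,"ty":-3,"tz":0,"rx":0,"ry":0,"rz":0,"fingers":255},{"tx":-21,"ty":-5,"tz":0,"rx":0,"ry":0,"rz":0,"fingers":255},{"tx":-28,"ty":-6,"tz":0,"rx":0,"ry":0,"rz":0,"fingers":255},{"tx":-35,"ty":-8,"tz":0,"rx":0,"ry":0,"rz":0,"fingers":255},{"tx":-42,"ty":-9,"tz":0,"rx":0,"ry":0,"rz":0,"fingers":255},{"tx":-48,"ty":-11,"tz":0,"rx":0,"ry":0,"rz":0,"fingers":255},{"tx":-53,"ty":-12,"tz":0,"rx":0,"ry":0,"rz":0,"fingers":255}]'
python3 -m creep '[{"tx":-3,"ty":-1,"tz":0,"rx":0,"ry":0,"rz":0,"fingers":255},{"tx":-6,"ty":-1,"tz":0,"rx":0,"ry":0,"rz":0,"fingers":255},{"tx":-8,"ty":-2,"tz":0,"rx":0,"ry":0,"rz":0,"fingers":255}]'
```

```text
t: 11.92
ee_pos: [537.2, -188.4, 47.6]
orientation: [-1.564, -0.169, 0.17]
ft_force: [2.7, 2.2, 0.1]
width: 0.6
t: 12.3
ee_pos: [529.7, -190.4, 47.7]
orientation: [-1.564, -0.17, 0.17]
ft_force: [2.2, 2.3, -0.7]
width: 0.8
```

```bash
python3 -m creep '[{"tx":-2,"ty":0,"tz":0,"rx":0,"ry":0,"rz":0,"fingers":255},{"tx":-4,"ty":-1,"tz":0,"rx":0,"ry":0,"rz":0,"fingers":255}]'
python3 -m creep '[{"tx":-1,"ty":0,"tz":0,"rx":0,"ry":0,"rz":0,"fingers":255},{"tx":-2,"ty":0,"tz":0,"rx":0,"ry":0,"rz":0,"fingers":255}]'
```

```text
t: 12.55
ee_pos: [527.1, -191.1, 47.8]
orientation: [-1.564, -0.171, 0.167]
ft_force: [13.0, 11.7, -5.2]
width: 0.3
t: 12.8
ee_pos: [527.0, -191.1, 47.9]
orientation: [-1.565, -0.174, 0.164]
ft_force: [15.4, 7.0, -11.1]
width: 0.3
```

Stop reached, with the force rising to about 17 N. I'll hold briefly, ease back off the lip, then lift out.

```bash
python3 -m creep '[{"tx":0,"ty":0,"tz":0,"rx":0,"ry":0,"rz":0,"fingers":255},{"tx":0,"ty":0,"tz":0,"rx":0,"ry":0,"rz":0,"fingers":255},{"tx":6,"ty":1,"tz":0,"rx":0,"ry":0,"rz":0,"fingers":255},{"tx":15,"ty":3,"tz":0,"rx":0,"ry":0,"rz":0,"fingers":255},{"tx":18,"ty":4,"tz":0,"rx":0,"ry":0,"rz":0,"fingers":255},{"tx":18,"ty":4,"tz":15,"rx":0,"ry":0,"rz":0,"fingers":255},{"tx":18,"ty":4,"tz":45,"rx":0,"ry":0,"rz":0,"fingers":255},{"tx":18,"ty":4,"tz":90,"rx":0,"ry":0,"rz":0,"fingers":255},{"tx":18,"ty":4,"tz":140,"rx":0,"ry":0,"rz":0,"fingers":255},{"tx":18,"ty":4,"tz":140,"rx":0,"ry":0,"rz":0,"fingers":255}]'
python3 - <<'E'
from h import *
cv2.imwrite("pics/side9.png",cam("side")[0]);cv2.imwrite("pics/top9.png",cam("top")[0])
E
```

```text
t: 14.05
ee_pos: [544.0, -188.5, 192.7]
orientation: [-1.568, -0.176, 0.164]
ft_force: [0.8, 0.3, -0.2]
width: 0.4
```

View pics/side9.png

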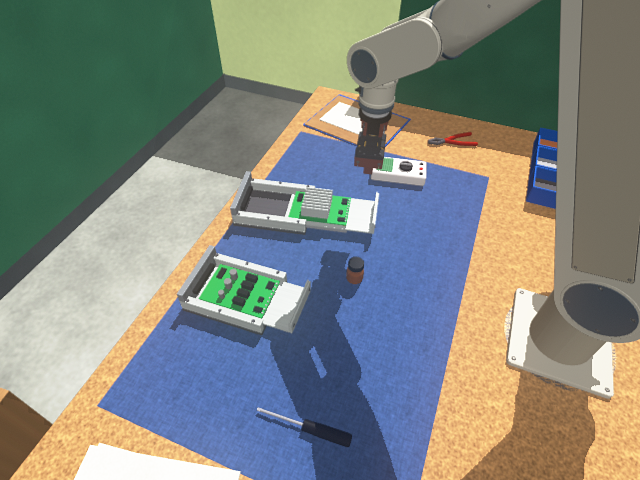

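View pics/top9.png

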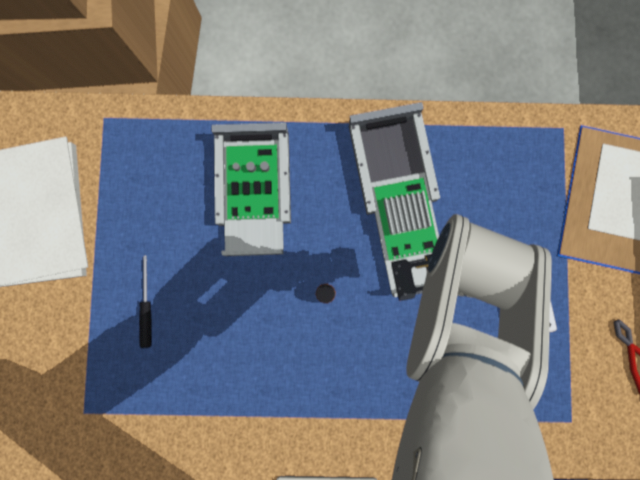

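```bash
python3 - <<'E'
from h import *
np.set_printoptions(precision=1,suppress=True)
a=cv2.imread("pics/top9.png");b=cv2.imread("pics/side9.png")
cv2.imwrite("pics/t9r.png",cv2.resize(a[205:305,205:455],None,fx=3.2,fy=3.2,interpolation=2))
cv2.imwrite("pics/s9.png",cv2.resize(b[160:340,170:400],None,fx=3.2,fy=3.2,interpolation=2))
E
```

```text
(no output)
```

View pics/t9r.png

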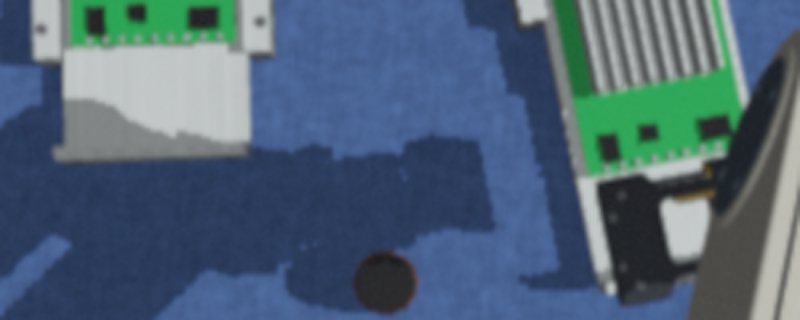

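View pics/s9.png

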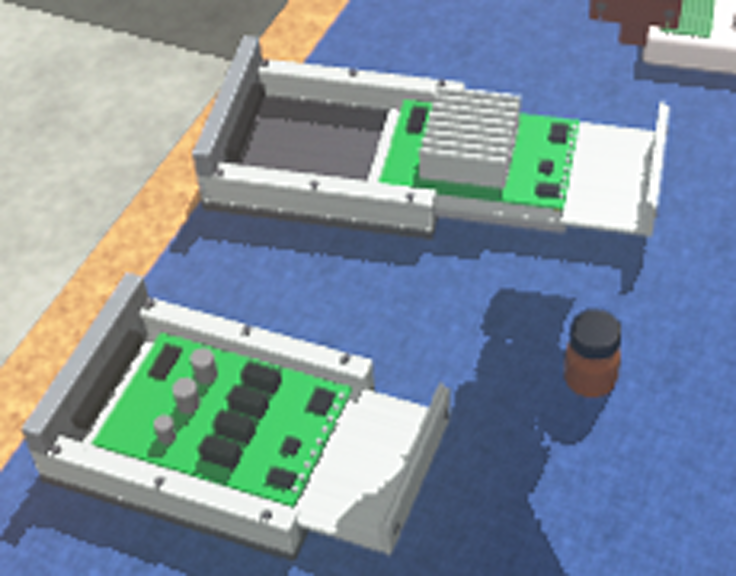

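```bash
python3 - <<'E'
from h import *
T=cam("top");S=cam("side")
f=lambda p,s,o:((p[0]+.5)/s-.5+o[0],(p[1]+.5)/s-.5+o[1])
a=onz(S,f((527,87),3.1,(170,160)),66);b=onz(S,f((665,103),3.2,(170,160)),66);print("sink lip corner travel",a,b,np.linalg.norm(b-a))
A=onz(T,f((109,479),5,(200,200)),62);B=onz(T,f((419,467),5,(200,200)),62)
C=onz(T,f((54,162),3.2,(205,205)),62);D=onz(T,f((249,156),3.2,(205,205)),62)
print("relay",np.array([646.8,171.7])-(C+D)[:2]/2,(C+D-A-B)/2); o=ctrl.get_obs();print(o["ft_force"],np.abs(o["qvel"]).max())
E
```

```text
sink lip corner travel [ 629.79137119 -231.62441557   66.        ] [ 523.03764853 -256.22301121   66.        ] 109.55112144465956
relay [70.18605787  4.11173966] [83.66811529  3.88100908  0.        ]
[-0.32254744 -0.39562898 -0.51450969] 0.016396450842518166
```

```bash
python3 -c "
from workcell import ctrl
print(ctrl.close_job())"
```

```text
the job is handed in; nothing more can be done
None
```

I pushed the relay tray home by its front face, then hooked the closed fingertips behind the heat-sink tray's lip and drew it out to its stop. I then eased off the lip, lifted the tool clear and handed the job in at about 14 s. The interface reports no verdict.

**Relay tray:** the push force rose from about 3 N to 12 N at the stop. In the last top view, its face is 70 mm in front of the bay, which is the home position.

**Heat-sink tray:** the pull force rose to about 17 N at the stop. The lip moved about 110 mm from a start about 11 mm out, so it stands near 120 mm. An estimate from the tool position gave about 117 mm, also within the 8 mm limit.

**Rest of the bench:** the jar and screwdriver look unmoved in the last pictures. The meter was half hidden by the arm from above but also looked unmoved from the side. The tool was free of contact at the end.

One check disagreed: triangulating the sink lip's corners between the wrist and top cameras gave heights of 87 and 58 mm instead of 66 mm. I ignored that result, because the top-and-side pair gave 65.8 mm at one corner and the pocket length measured correctly at 70 mm.

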